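# Prove the gas stop, then hold the key switch on

## Task

Prove the range's gas stop on the sloping console by the range: press its mushroom button all the way down so that it stays down, then grip it and twist it clockwise as far as it goes so that it comes fully up again. Then take the key with the square head from the wooden key rest, work it past the lock's sticky pins until it is fully home in the console's keyway, and turn it a quarter turn clockwise, to its stop. The switch springs back if let go, so finish while still holding the key there, fully in and fully turned; leave the round-headed key, the pepper mill and the salt shaker standing where they are.

Things in the scene. Friction and masses are not known exactly. Their poses are not given: they have to be found in the camera images.
- console_face: Grey cover, 120 (x) x 200 (y) mm, of a fixed gas-control console, leaning 15 degrees to its front. Origin: middle of the cover's surface, 72 mm above the worktop; z points straight out of the cover, x up the slope, y to its left. Mushroom button at y = +45 mm, key lock at y = -45 mm, both at x = 0, axes along z. Two small lenses, 8 mm high, at x = 41, y = -20 and +20.
- stop_top (a point): Centre of the black mushroom button's top (sinks and turns with it; z out of the cover). Cap 40 mm in diameter, its upright rim 9 mm high, top slightly domed; when up, the cap reaches from 20 to 36 mm above the cover, over a 34 mm collar 12.5 mm high. Press it along the cover's normal; to twist, grip the cap across its diameter.
- stop_stem (a joint): How far the mushroom button is pressed in: 0 fully up, 0.006 m fully down. Pressing takes 4 to 8 N and it stays down when let go. Turning the head clockwise to its stop lifts it fully up by a cam: it rises 6 mm while it turns, so follow it or let it slide in the grip.
- stop_head (a joint): Turn of the mushroom head, growing clockwise as seen from above the cover: 0 at rest, stop at 0.75 rad (43 degrees). It takes under 0.2 N m and springs back to 0 when let go, the button then staying up.
- lock_mouth (a point): Centre of the keyway's mouth, level with the cover; z out of the cover, turns with the lock. The keyway is a slot in a brass plug, 16.8 mm long (along this y) by 5.2 mm wide (along x), 36 mm deep, mouth chamfered 1.2 mm; at rest its long side lies along the cover's y. A steel bezel 40 mm across and 3 mm high, with a 25 mm opening, surrounds it.
- pins (a point): Middle of the keyway, 15 mm below the mouth, axes as the mouth's. Two sticky pins reach into the slot here from its broad sides, met when the key's tip is about 12 and 19 mm below the mouth. They pinch the blade and resist it with 10 to 20 N: push with 10 to 25 N and, where it sticks, wiggle the key a few degrees about its long axis and push on. Once aside they stay aside.
- lock_plug (a joint): Turn of the lock, growing clockwise as seen from above the cover: 0 at rest (slot crosswise), stop at 1.57 rad (a quarter turn, slot up the slope). A spring drives it back to 0: 0.04 N m at the start, 0.13 N m at the stop. The key has about 0.09 rad of play in the slot, so the key must turn a little further than the lock.
- key: The key to use: flat steel blade, black plastic square-cornered head with an oblong hole. It stands upright, blade down, in either slot of the key rest. Origin on its axis in the shoulder's underside, which rests on the rest's top; z up to the head, y along the blade's width, x through its thickness. Fully home in the lock, this origin is at the lock's mouth; half a turn round it fits as well.
- key_head (a point): Centre of that key's head, 26 mm above the key's origin, axes as the key's. The head is 32 mm wide (y), 9 mm thick (x) and reaches from 8 to 45.5 mm above the origin: grip its two broad faces. Below it, from 0 to 10 mm, is the steel shoulder, 20 mm wide, 7 mm thick. The key weighs about 35 g.
- key_tip (a point): Centre of the end of that key's blade, 29 mm below the key's origin; axes as the key's. The blade is 14 mm wide (y) and 4 mm thick (x); its last 5 mm taper to 7 x 1.2 mm.
- key_rest: Fixed wooden block, 46 (x) x 130 (y) x 40 mm high; origin at the centre of its underside. Two upright slots, 34 mm to either side of the middle along y, hold the keys, 34 mm deep; the blades' width lies along the block's y. Wall cabinets hang 0.46 m above the worktop to its left and behind: with the key in hand, come out towards the robot and the console before rising.
- round_key: The other key, to be left alone: same blade and shoulder, but a black ring-shaped round head, 31 mm across, 8 mm thick. Origin as in the other key; it stands in the rest's other slot.
- pepper_mill: Turned wooden pepper mill, 58 mm in diameter, 170 mm high, behind the work; origin at the centre of its underside. To be left alone.
- range_panel (a point): Point on the slanting front edge of the range's side panel, at the worktop's right, not to be touched. The panel is upright, along world x + y = 0; its front edge slants from x = 0.24 m at worktop height through this point (x = 0.38, 0.25 m high) to x = 0.52 m at 0.54 m high; solid behind. From over the range, draw back to about 0.4 m from the base axis to pass in front of it.
- salt_shaker: Glass salt shaker with a steel cap, 44 mm in diameter, 90 mm high; origin at the centre of its underside. To be left alone.
There are look-alikes about, which are no part of the job. Leave any green or yellow look-alike of the key alone.

How it is judged:
On the way, in this order (a step that is already met when the one before it is completed fails the run):
1. the mushroom button has been pressed down and stays down (value of joint stop_stem above 0.0048 m), for 0.2 s.
2. it has been twisted clockwise and has come fully up (value of joint stop_stem below 0.0015 m and value of joint stop_head above 0.6 rad), for 0.1 s.
3. the square-headed key is fully home in the keyway, not yet turned (z of key_tip in the frame of lock_mouth below -0.0265 m and x of key_tip in the frame of lock_mouth between -0.003 and 0.003 m and y of key_tip in the frame of lock_mouth between -0.003 and 0.003 m and value of joint lock_plug below 0.6 rad), for 0.1 s.
4. the key has been turned a quarter turn clockwise (value of joint lock_plug above 1.3 rad), for 0.1 s.
At the end, for the whole second after the job is handed in: The square-headed key is in the lock, no more than 4 mm short of fully home, and the lock stands turned clockwise by at least 1.3 rad of its 1.57 rad; the fingers still hold the key (more than 1 N); the mushroom button is up (pressed in by less than 2 mm) (value of joint lock_plug above 1.3 rad and z of key_tip in the frame of lock_mouth below -0.025 m and x of key_tip in the frame of lock_mouth between -0.003 and 0.003 m and y of key_tip in the frame of lock_mouth between -0.003 and 0.003 m and contact force between the fingers and key above 1 N and value of joint stop_stem below 0.002 m); the arm keeps its last pose, push and grip.
It fails at once if the round-headed key is moved by more than 15 mm (distance of round_key from where it was at the start of the episode above 0.015 m).
It fails at once if the pepper mill or the salt shaker is pushed by more than 30 mm or tipped (distance of any of pepper_mill, salt_shaker from where it was at the start of the episode above 0.03 m or angle between any of pepper_mill, salt_shaker's own z axis and vertical above 0.4 rad).
It also fails if it takes over 64 s, if anything falls off the work surface, if the arm or the gripper's body presses on something with over 40 N, if the wrist force passes 120 N, or if a joint passes its speed limit or range.

## Robot

A 6-joint arm with a two-finger parallel gripper is mounted at the origin on a cart in front of the work surface, level with it; the furniture and walls round the work are solid. World frame = base frame: x ahead of the robot, y to its left, z up, the work surface at z = 0. Lengths are in m, angles in rad, forces in N, time in s.
With the tool pointing down it reaches from about 0.35 to 0.975 m from the base axis. Payload 7.1 kg.
Tool frame: the origin (TCP) lies between the finger pads; the fingertips stand 8 mm ahead of it and the grasp point (between the pads) lies 11 mm behind it; z points along the fingers, y is the line along which they close (so a half turn about z gives the same grasp; the last joint's range is limited). The gripper opens to 88 mm and grips with 3 to 60 N. Pads are 20 mm wide; open, the fingers measure 115 mm over their backs; the gripper's body (75 mm by 178 mm) begins 61 mm behind the grasp point.
Start: joints at [1.112, 0.423, 1.63, -0, 1.089, -0.019], TCP at [0.266, 0.566, 0.208] pointing down, gripper open.
Joint ranges: [-3, 3], [-0.9, 2.11], [0.09, 2.58], [-1.31, 4.45], [0.11, 2.69], [-2.54, 2.54]. Speed limits (rad/s): [2.39, 2.39, 3.01, 3.14, 3.14, 3.14].

## Interface

Orientations are given as a 3x3 rotation matrix whose columns are the frame's x, y, z axes.
In Python, from station import ctrl gives the robot as it stands.
- The arm moves only by the tool step_arm, never from a script. Its argument "steps" is a list of rows, each a list of 6 numbers: the shift along the tool's x, y, z in m, then the turn, a rotation vector about the tool's x, y, z in rad. A call has 1 to 12 rows; each row shifts and turns the commanded pose from where the row before left it, along the tool's axes as they then stand; what a row does not reach is not made up. A row lasts 1/12 s, in which the tool goes at most 41.7 mm and 7.16 degrees, less where a joint would pass 70% of its speed; a pose out of reach is approached as far as the arm can. A call with a gripper value outside its range is refused whole. "jaw" is the opening, from 0 (shut) to 1 (fully open), set as the call begins (left out, the last holds). The fingers move at their own pace and stop on an object; "newtons" is the grip in N (left out, the last holds). Time passes only in rows, so rows that do not move let the fingers close. It gives the time, the measured TCP pose, the force, the opening and the grip force at its end, in the units of the state.
- ctrl.observe(): the state, without advancing time (a new reading comes with each control period).
- ctrl.get_image(name): name is "scene" or "side" or "wrist"; returns the picture (480x640x3 uint8, blue, green, red); there is no depth.
- ctrl.camera_info(name): a dict with "K" (3x3 intrinsics, pixels), "view" (4x4, takes a point from world to camera coordinates). Camera axes: x right, y up, looking along -z (the intrinsics and any distortion apply to the point x, -y, -z); pixel columns grow to the right and rows downward; lengths in m; the calibration is good to about 2 mm. A picture is of the moment at which its call begins: read the wrist's pose just before it. camera_info takes no time and is no camera call; for the wrist camera it gives the pose at the moment of the call.
- ctrl.finish_job(): hands the job in; it is judged then, once.
Trained networks look in the newest picture that a camera, given by its name, has taken for a name from the list of things; names that differ only in an ending like _2 or _b are one class to them, and where a whole thing is asked for, a point or a joint stands for the part that bears it (a point fixed in the world has none). Each returns a list of dicts, best first, with "score" (0 to 1); they miss things now and then, are a little off and sometimes report something else, mostly with a low value. They report only what shows in the picture. A call takes as long as a camera call. They do not tell look-alikes from the thing itself.
- ctrl.search_frame(label, camera): "at" ([x, y, z] in m, in the coordinates of the camera as it stood for that picture, good to about 4 mm: the middle of the surface that is visible of it).
- ctrl.silhouettes(label, camera): "mask" (480x640 bool, what is visible of it).
The state is a dict: "time": time; "qpos": joint angles; "joint_velocities": joint speeds; "tau": joint torques, N m; "tcp_pos": TCP position; "ee_rot": TCP orientation; "force": force on the tool from outside, world axes, zero at the start; "ft_torque": the same for the moment, N m; "gripper_width": opening from 0.0 (shut) to 1.0 (fully open); "grasp_force": force on a finger pad.
Only numpy, scipy, OpenCV 4.12 (cv2) and the standard library are available. Lean on these libraries where they do the work, as an engineer would, in place of code of your own. Each camera call takes 0.05 s, during which the arm holds its last target. There are 200 camera calls.

## Working session

There is one attempt and no reset: what is moved stays moved. The work goes in short steps, Python scripts to look and compute and a tool call to move; the robot and the scene stay as the last step left them, time stands still between calls to the robot, and variables do not carry over. Pictures are saved under pics/ and viewed, at most 10 in all, crops included, and the job is handed in when it is done.

Besides the shell and the picture viewer there is one more tool, called after "Emit:" in YAML: its name, and indented under it one key for each argument. step_arm: Moves the arm, as the interface text tells. Its arguments: {"type":"object","properties":{"steps":{"type":"array"},"jaw":{"type":"number"},"newtons":{"type":"number"}},"required":["steps"]}

```bash
ls; mkdir -p pics; cat > h.py <<'E'
import numpy as np, cv2
from station import ctrl
def w(cam,p):
    V=np.array(ctrl.camera_info(cam)["view"]); return (np.linalg.inv(V)@np.r_[p,1])[:3]
def px(cam,P,info=None):
    i=info or ctrl.camera_info(cam); V=np.array(i["view"]);K=np.array(i["K"])
    c=(V@np.r_[P,1])[:3]; c=c*[1,-1,-1]; u=K@c; return u[:2]/u[2]
def ray(cam,uv,info=None):
    i=info or ctrl.camera_info(cam); V=np.linalg.inv(np.array(i["view"]));K=np.array(i["K"])
    d=np.linalg.inv(K)@np.r_[uv,1]; d=d*[1,-1,-1]; return V[:3,3],V[:3,:3]@d
E
python3 - <<'E'
from h import *
np.set_printoptions(precision=3,suppress=True)
print(ctrl.camera_info("scene").keys())
for c in ["scene","side"]:
    im=ctrl.get_image(c); cv2.imwrite(f"pics/{c}0.png",im)
    for l in ["console_face","stop_top","lock_mouth","key","round_key","key_rest","pepper_mill","salt_shaker"]:
        for d in ctrl.search_frame(l,c)[:4]:
            P=w(c,d["at"]); print(c,l,round(d["score"],2),P,px(c,P))
E
```

```text
pics
dict_keys(['K', 'view'])
scene console_face 0.85 [ 0.555 -0.12   0.068] [315.208 247.416]
scene stop_top 0.66 [ 0.553 -0.094  0.109] [306.264 236.436]
scene lock_mouth 0.43 [ 0.573 -0.192  0.075] [333.919 231.331]
scene key 0.8 [0.427 0.082 0.068] [274.845 311.951]
scene key 0.65 [0.327 0.169 0.006] [268.804 390.021]
scene key 0.48 [0.58  0.031 0.01 ] [256.735 287.984]
scene round_key 0.45 [0.449 0.144 0.061] [241.374 322.992]
scene key_rest 0.78 [0.425 0.117 0.039] [261.182 332.359]
scene key_rest 0.57 [0.449 0.144 0.062] [241.24 322.81]
scene pepper_mill 0.78 [0.652 0.128 0.083] [197.959 263.866]
scene salt_shaker 0.6 [0.596 0.191 0.049] [184.869 300.745]
side key 0.67 [0.325 0.168 0.006] [317.423 386.541]
side key_rest 0.78 [0.408 0.073 0.03 ] [311.392 338.606]
side pepper_mill 0.8 [0.659 0.136 0.151] [211.813 279.969]
```

View pics/scene0.png

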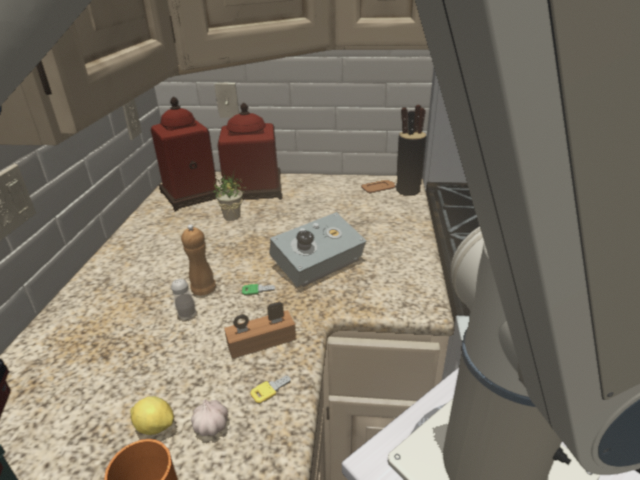

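View pics/side0.png

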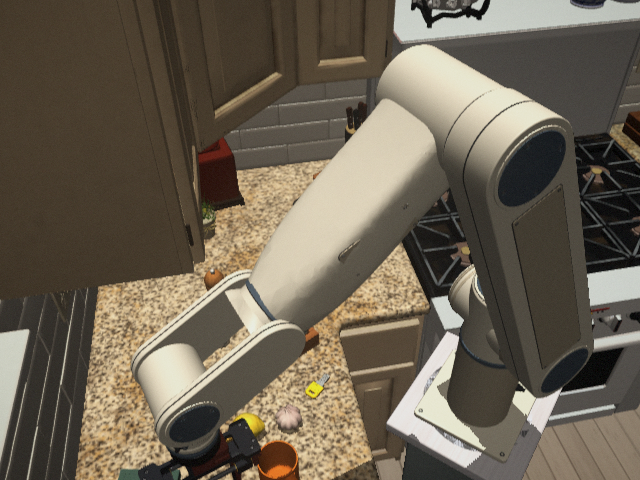

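The scene shows the rest at (261,333) with the square key at (275,312) and the round ring key at (241,322). The look-alikes are green at (257,288) and yellow at (268,390). The mushroom is at (305,240) and the lock at (334,232). The side view is mostly blocked by the arm. I choose the square black head standing in the rest, and the wrist camera will confirm it.

```bash
cat >> h.py <<'E'
from scipy.spatial.transform import Rotation as Ro, Slerp
np.set_printoptions(precision=4,suppress=True)
def st():
    s=ctrl.observe(); return np.array(s["tcp_pos"]),np.array(s["ee_rot"]),s
def rows(P1,R1,n=None,P0=None,R0=None,nd=4):
    """rows in tool axes from the (P0,R0) pose to (P1,R1), straight line + slerp"""
    if P0 is None: P0,R0,_=st()
    rv=(Ro.from_matrix(R0).inv()*Ro.from_matrix(R1)).as_rotvec()
    need=int(np.ceil(max(np.linalg.norm(P1-P0)/0.038,np.linalg.norm(rv)/0.115,1))); n=n or need
    out=[];P=P0.copy();R=R0.copy()
    for k in range(1,n+1):
        T=P0+(P1-P0)*k/n; Rt=R0@Ro.from_rotvec(rv*k/n).as_matrix()
        d=np.round(R.T@(T-P),nd); r=np.round(Ro.from_matrix(R.T@Rt).as_rotvec(),nd)
        out.append([*d,*r]); P=P+R@d; R=R@Ro.from_rotvec(r).as_matrix()
    print("n",n,"end err mm",(P1-P)*1e3)
    for i in range(0,n,12): print("["+",".join("["+",".join(f"{v:g}" for v in q)+"]" for q in out[i:i+12])+"]")
    return P,R
E
python3 - <<'E'
from h import *
P,R,s=st(); print(P,R,s["qpos"],s["time"],s["force"])
i=ctrl.camera_info("wrist"); V=np.linalg.inv(np.array(i["view"])); print(np.array(i["K"]))
print("cam in tool",R.T@(V[:3,3]-P)); print(R.T@V[:3,:3])
y=np.array([.553-.573,-.094+.192,0]);y/=np.linalg.norm(y)
print(y)
# overview pose: above the rest/console between, pointing down
yaw=np.arctan2(-.02,.43)
R1=R
print(np.degrees(np.arctan2(R[1,0],R[0,0])))
E
```

```text
[0.2661 0.5655 0.2085] [[-0.9048  0.4258  0.    ]
 [ 0.4258  0.9048  0.    ]
 [ 0.      0.     -1.    ]] [ 1.112   0.423   1.6299  0.      1.0886 -0.019 ] 0.9 [-0.8575 -0.1156 -0.4074]
[[428.284    0.     319.4758]
 [  0.     428.284  240.9987]
 [  0.       0.       1.    ]]
cam in tool [ 0.0708  0.0009 -0.1772]
[[-0.0002  0.9657  0.2597]
 [ 1.      0.0001  0.0003]
 [ 0.0003  0.2597 -0.9657]]
[-0.2     0.9798  0.    ]
154.80165746859177
```

```bash
python3 - <<'E'
from h import *
y=np.array([.98,.2,0]);y/=np.linalg.norm(y);z=np.array([0,0,-1.]);R1=np.c_[np.cross(y,z),y,z]
rows(np.array([.45,0.01,.25]),R1)
E
```

```text
n 16 end err mm [ 0.008   0.0173 -0.001 ]
[[-0.0252,-0.0265,-0.0026,0,-0,0.0581],[-0.0267,-0.025,-0.0026,0,-0,0.0581],[-0.0281,-0.0235,-0.0026,0,-0,0.0581],[-0.0294,-0.0217,-0.0026,0,-0,0.0581],[-0.0306,-0.02,-0.0026,0,-0,0.0581],[-0.0317,-0.0182,-0.0026,0,-0,0.0581],[-0.0327,-0.0163,-0.0026,0,-0,0.0581],[-0.0337,-0.0144,-0.0025,0,-0,0.0581],[-0.0344,-0.0125,-0.0026,0,-0,0.0581],[-0.035,-0.0104,-0.0026,0,-0,0.0582],[-0.0356,-0.0083,-0.0026,0,-0,0.0581],[-0.0361,-0.0063,-0.0026,0,-0,0.0581]]
[[-0.0363,-0.0041,-0.0026,0,-0,0.0581],[-0.0365,-0.0021,-0.0026,0,-0,0.0581],[-0.0366,0.0001,-0.0026,0,-0,0.0581],[-0.0365,0.0022,-0.0026,0,-0,0.0581]]
```

Emit:
step_arm:
  steps:
    - [-0.025, -0.0265, -0.0026, 0, 0, 0.058]
    - [-0.0265, -0.025, -0.0026, 0, 0, 0.058]
    - [-0.028, -0.0235, -0.0026, 0, 0, 0.058]
    - [-0.0295, -0.0215, -0.0026, 0, 0, 0.058]
    - [-0.0305, -0.02, -0.0026, 0, 0, 0.058]
    - [-0.0315, -0.018, -0.0026, 0, 0, 0.058]
    - [-0.0325, -0.0165, -0.0026, 0, 0, 0.058]
    - [-0.0335, -0.0145, -0.0026, 0, 0, 0.058]
    - [-0.0345, -0.0125, -0.0026, 0, 0, 0.058]
    - [-0.035, -0.0105, -0.0026, 0, 0, 0.058]
    - [-0.0355, -0.0085, -0.0026, 0, 0, 0.058]
    - [-0.036, -0.0065, -0.0026, 0, 0, 0.058]

```text
time: 1.9
tcp_pos: [0.4032, 0.1479, 0.2401]
ee_rot: [[-0.419, 0.908, 0.001], [0.908, 0.419, 0.0], [-0.0, 0.001, -1.0]]
force: [1.0, -0.0, -1.3]
gripper_width: 0.998
grasp_force: 0.0
```

Emit:
step_arm:
  steps:
    - [-0.0365, -0.004, -0.0026, 0, 0, 0.058]
    - [-0.0365, -0.002, -0.0026, 0, 0, 0.058]
    - [-0.0365, 0, -0.0026, 0, 0, 0.058]
    - [-0.0365, 0.002, -0.0026, 0, 0, 0.058]
    - [0, 0, 0, 0, 0, 0]
    - [0, 0, 0, 0, 0, 0]

```text
time: 2.4
tcp_pos: [0.4495, 0.0091, 0.2503]
ee_rot: [[-0.198, 0.98, 0.0], [0.98, 0.198, 0.0], [0.0, 0.001, -1.0]]
force: [-0.6, 0.0, 0.6]
gripper_width: 1.0
grasp_force: 0.0
```

```bash
python3 - <<'E'
from h import *
P,R,s=st(); print(P,s["qpos"],s["time"])
c="wrist"; im=ctrl.get_image(c); cv2.imwrite("pics/w1.png",im)
for l in ["console_face","stop_top","lock_mouth","key","key_head","round_key","key_rest"]:
    for d in ctrl.search_frame(l,c)[:4]:
        W=w(c,d["at"]); print(c,l,round(d["score"],2),W,px(c,W))
E
```

```text
[0.4495 0.0091 0.2503] [-0.0064  0.1053  1.9598  0.0001  1.076  -0.2057] 2.4
wrist console_face 0.74 [ 0.5716 -0.1875  0.0756] [402.0565 436.5085]
wrist console_face 0.58 [ 0.5517 -0.1204  0.068 ] [397.9045 368.2863]
wrist console_face 0.44 [0.6007 0.1927 0.0614] [557.2544  24.9298]
wrist stop_top 0.95 [ 0.5541 -0.0836  0.1073] [419.8605 356.7349]
wrist lock_mouth 0.71 [ 0.5735 -0.1878  0.0722] [402.7589 435.3942]
wrist key 0.76 [0.5791 0.0403 0.0077] [454.276  199.3038]
wrist key 0.57 [0.4266 0.0815 0.081 ] [309.474  124.1823]
wrist key_head 0.88 [0.4327 0.0818 0.0811] [317.0409 125.4056]
wrist key_head 0.72 [0.5781 0.038  0.0096] [453.0671 201.6116]
wrist key_head 0.64 [0.3243 0.1562 0.0113] [214.0241  13.7321]
wrist key_head 0.42 [0.5999 0.1937 0.0628] [557.6693  24.4709]
wrist round_key 0.88 [0.4445 0.1419 0.0778] [348.5503  47.5673]
wrist round_key 0.23 [ 0.5526 -0.1192  0.0714] [399.1516 370.0179]
wrist key_rest 0.83 [0.4419 0.1214 0.0402] [337.2425  80.1569]
```

View pics/w1.png

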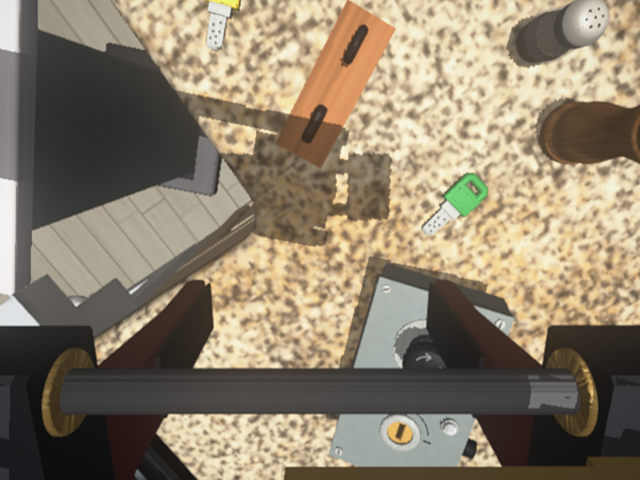

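The wrist view shows the rest with the black square head at (316,124) and the ring head at (355,45). The green look-alike is at (465,195) and the yellow one at (222,5). The mushroom is at (420,355) and the lock at (400,432). Next I go over the console, square to its cover.

```bash
cat >> h.py <<'E'
def Rcon(yaw):
    "console frame: columns x(up slope), y, z(normal)"
    return (Ro.from_euler('z',yaw)*Ro.from_euler('y',-np.radians(15))).as_matrix()
def Rtool(yaw,tw=0):
    "tool square on the console: tool y = cover x, tool z = -normal, then tw about tool z"
    C=Rcon(yaw); return np.c_[C[:,1],C[:,0],-C[:,2]]@Ro.from_euler('z',tw).as_matrix()
E
python3 - <<'E'
from h import *
print(Rcon(.2))
rows(np.array([.523,-.205,.265]),Rtool(.2))
E
```

```text
[[ 0.9467 -0.1987 -0.2537]
 [ 0.1919  0.9801 -0.0514]
 [ 0.2588 -0.      0.9659]]
n 7 end err mm [ 0.0155  0.0504 -0.0333]
[[-0.0324,0.0041,-0.0021,-0.0374,-0.0001,0.0007],[-0.0325,0.0042,-0.002,-0.0374,-0.0001,0.0007],[-0.0324,0.0042,-0.0019,-0.0375,-0.0001,0.0007],[-0.0325,0.0044,-0.0016,-0.0374,-0.0001,0.0007],[-0.0324,0.0044,-0.0015,-0.0374,-0.0001,0.0007],[-0.0324,0.0045,-0.0013,-0.0374,-0.0001,0.0007],[-0.0325,0.0046,-0.0012,-0.0375,-0.0001,0.0007]]
```

Emit:
step_arm:
  steps:
    - [-0.0325, 0.004, -0.002, -0.0374, 0, 0]
    - [-0.0325, 0.004, -0.002, -0.0374, 0, 0]
    - [-0.0325, 0.004, -0.002, -0.0374, 0, 0]
    - [-0.0325, 0.0045, -0.0015, -0.0374, 0, 0]
    - [-0.0325, 0.0045, -0.0015, -0.0374, 0, 0]
    - [-0.0325, 0.0045, -0.0015, -0.0374, 0, 0]
    - [-0.0325, 0.0045, -0.001, -0.0374, 0, 0]
    - [0, 0, 0, 0, 0, 0]
    - [0, 0, 0, 0, 0, 0]

```text
time: 3.55
tcp_pos: [0.5228, -0.2073, 0.2647]
ee_rot: [[-0.2, 0.947, 0.253], [0.98, 0.193, 0.052], [0.0, 0.258, -0.966]]
force: [-0.0, -0.3, 1.0]
gripper_width: 0.997
grasp_force: 0.0
```

```bash
python3 - <<'E'
from h import *
P,R,s=st(); print(P,s["qpos"],s["time"])
c="wrist"; im=ctrl.get_image(c); cv2.imwrite("pics/w2.png",im)
for l in ["console_face","stop_top","lock_mouth"]:
    for d in ctrl.search_frame(l,c)[:4]:
        W=w(c,d["at"]); print(c,l,round(d["score"],2),W,px(c,W))
E
```

```text
[ 0.5228 -0.2073  0.2647] [-0.4945  0.1745  1.8681  0.2119  0.9079 -0.81  ] 3.55
wrist console_face 0.88 [ 0.5657 -0.1319  0.076 ] [326.4312 135.9613]
wrist stop_top 0.66 [ 0.5582 -0.0958  0.1073] [337.5463  87.2016]
wrist lock_mouth 0.79 [ 0.5717 -0.1866  0.0732] [319.1369 200.1022]
```

View pics/w2.png

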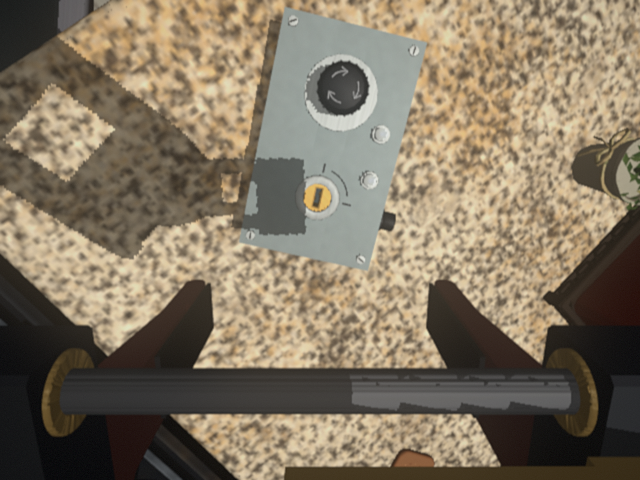

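The view shows the cover with corners at (284,10), (427,40), (370,270) and (239,240). The cap is at (343,88), the keyway at (319,197), and the lenses at (380,134) and (369,180).

```bash
cat > fit.py <<'E'
from h import *
from scipy.optimize import least_squares
def fit(feats,info,free=True):
    def f(v):
        C=Rcon(v[2]); O=np.array([v[0],v[1],v[3] if free else .072])
        r=np.concatenate([px(None,O+C@np.array(q),info)-uv for q,uv in feats]); return r
    s=least_squares(f,[.565,-.135,.2,.072],loss='soft_l1'); return s.x,s.fun if not free else f(s.x)
E
python3 - <<'E'
from fit import *
i=ctrl.camera_info("wrist"); P,R,_=st()
im=cv2.imread("pics/w2.png"); g=im.astype(int)
# refine: gold plug centroid
hsv=cv2.cvtColor(im,cv2.COLOR_BGR2HSV)
m=np.zeros((480,640),bool); m[175:220,298:342]=(cv2.inRange(hsv,(12,120,120),(30,255,255))>0)[175:220,298:342]
ys,xs=np.nonzero(m); h=cv2.convexHull(np.c_[xs,ys].astype(np.int32)); e=cv2.fitEllipse(h); print("plug",e)
m2=np.zeros((480,640),np.uint8); m2[50:130,300:385]=(g.max(2)<75)[50:130,300:385]
n,lab,stt,cen=cv2.connectedComponentsWithStats(m2); k=1+np.argmax(stt[1:,4]); print("cap dark",stt[k],cen[k])
F=[((60,100,0),(284,10)),((60,100,0),(427,40))]
F=[((-.06,.1,0),(284,10)),((.06,.1,0),(427,40)),((.06,-.1,0),(370,270)),((-.06,-.1,0),(239,240)),((0,-.045,0),e[0]),((.041,.02,.006),(380,134)),((.041,-.02,.006),(369,180)),((0,.045,.036),(343,88))]
for fr in (True,False):
    v,r=fit(F,i,fr); print(v,np.degrees(v[2])); print(r.reshape(-1,2).round(1).tolist())
C=Rcon(v[2]);O=np.array([v[0],v[1],.072]);print("stop",O+C@[0,.045,.036],"lock",O+C@[0,-.045,0])
E
```

```text
plug ((316.7502746582031, 197.38421630859375), (25.893993377685547, 26.763452529907227), 76.11041259765625)
cap dark [ 317   61   51   54 1504] [340.2068  86.8045]
[ 0.5713 -0.1398 -0.0233  0.0703] -1.3339603816524692
[[0.0, -2.1], [-1.3, 2.5], [-2.2, -0.3], [0.6, 2.0], [0.5, -0.1], [0.8, -0.1], [0.5, 0.2], [-0.3, -0.6]]
[ 0.5709 -0.1397 -0.0225  0.072 ] -1.2910675391039346
[[-0.3, -2.9], [-0.8, 1.8], [-1.9, 0.1], [0.3, 2.4], [0.5, 0.0], [1.1, -0.3], [0.8, 0.2], [-0.2, -1.0]]
stop [ 0.5625 -0.0945  0.1068] lock [ 0.5698 -0.1847  0.072 ]
```

```bash
cat >> h.py <<'E'
YAW=-.0225; O=np.array([.5709,-.1397,.072]); C=Rcon(YAW)
STOP=O+C@[0,.045,.036]; LOCK=O+C@[0,-.045,0]; N=C[:,2]
E
python3 - <<'E'
from h import *
rows(STOP+N*.023,Rtool(YAW))
E
```

```text
n 5 end err mm [ 0.0442 -0.0289 -0.0192]
[[0.0203,0.0037,0.0291,-0.0002,-0.0118,0.0439],[0.0207,0.0029,0.0289,-0.0001,-0.0119,0.0439],[0.0212,0.0019,0.0286,-0.0002,-0.0118,0.0438],[0.0216,0.0009,0.0284,-0.0001,-0.0119,0.0439],[0.022,0,0.0281,-0.0002,-0.0118,0.0439]]
```

Emit:
step_arm:
  steps:
    - [0.0205, 0.0037, 0.029, 0, -0.012, 0.044]
    - [0.0205, 0.0029, 0.029, 0, -0.012, 0.044]
    - [0.021, 0.0019, 0.0285, 0, -0.012, 0.044]
    - [0.0215, 0.0009, 0.0285, 0, -0.012, 0.044]
    - [0.022, 0, 0.028, 0, -0.012, 0.044]
    - [0, 0, 0, 0, 0, 0]
    - [0, 0, 0, 0, 0, 0]
    - [0, 0, 0, 0, 0, 0]
  jaw: 0
  newtons: 20

```text
time: 4.42
tcp_pos: [0.5575, -0.0956, 0.1299]
ee_rot: [[0.022, 0.965, 0.259], [1.0, -0.021, -0.007], [-0.001, 0.26, -0.966]]
force: [-0.1, -0.2, -0.5]
gripper_width: 0.436
grasp_force: 0.0
```

```bash
python3 - <<'E'
from h import *
P,R,s=st(); print("in cover frame rel stop",C.T@(P-STOP)*1e3, R-Rtool(YAW), s["force"],s["qpos"],s["gripper_width"])
E
```

```text
in cover frame rel stop [ 1.1011 -1.1831 23.6226] [[-0.0002 -0.0002  0.0007]
 [ 0.      0.0005 -0.0012]
 [-0.0013  0.0007  0.0002]] [-0.0561 -0.212  -0.4996] [-0.2192  0.3535  2.0041  0.0984  0.5282 -0.2757] 0.436097145051274
```

Close the fingers fully, then press.

Emit:
step_arm:
  steps:
    - [0, 0, 0, 0, 0, 0]
    - [0, 0, 0, 0, 0, 0]
    - [0, 0, 0, 0, 0, 0]
    - [0, 0, 0, 0, 0, 0]
    - [0, 0, 0.006, 0, 0, 0]
    - [0, 0, 0.006, 0, 0, 0]
    - [0, 0, 0.003, 0, 0, 0]
    - [0, 0, 0.002, 0, 0, 0]
    - [0, 0, 0.002, 0, 0, 0]
    - [0, 0, 0, 0, 0, 0]

```text
time: 5.25
tcp_pos: [0.5618, -0.0963, 0.1102]
ee_rot: [[0.025, 0.966, 0.258], [1.0, -0.024, -0.007], [-0.001, 0.258, -0.966]]
force: [-0.6, -0.4, -0.3]
gripper_width: 0.003
grasp_force: 0.0
```

Emit:
step_arm:
  steps:
    - [0, 0, 0.001, 0, 0, 0]
    - [0, 0, 0.001, 0, 0, 0]
    - [0, 0, 0, 0, 0, 0]

```text
time: 5.5
tcp_pos: [0.5625, -0.0964, 0.1089]
ee_rot: [[0.025, 0.966, 0.259], [1.0, -0.024, -0.007], [-0.001, 0.259, -0.966]]
force: [0.2, -0.3, 0.4]
gripper_width: 0.003
grasp_force: 0.0
```

Emit:
step_arm:
  steps:
    - [0, 0, 0.001, 0, 0, 0]
    - [0, 0, 0, 0, 0, 0]

```text
time: 5.67
tcp_pos: [0.5628, -0.0964, 0.1079]
ee_rot: [[0.025, 0.966, 0.259], [1.0, -0.024, -0.007], [-0.001, 0.259, -0.966]]
force: [0.1, 0.1, -0.4]
gripper_width: 0.005
grasp_force: 0.0
```

Emit:
step_arm:
  steps:
    - [0, 0, 0.001, 0, 0, 0]
    - [0, 0, 0, 0, 0, 0]

```text
time: 5.83
tcp_pos: [0.563, -0.0964, 0.1069]
ee_rot: [[0.025, 0.966, 0.259], [1.0, -0.024, -0.007], [-0.001, 0.259, -0.966]]
force: [-0.4, -0.5, 0.2]
gripper_width: 0.002
grasp_force: 0.0
```

Emit:
step_arm:
  steps:
    - [0, 0, 0.001, 0, 0, 0]
    - [0, 0, 0, 0, 0, 0]

```text
time: 6.0
tcp_pos: [0.5632, -0.0964, 0.1059]
ee_rot: [[0.025, 0.966, 0.259], [1.0, -0.024, -0.007], [-0.001, 0.259, -0.966]]
force: [-0.1, 0.1, -0.4]
gripper_width: 0.008
grasp_force: 0.0
```

```bash
python3 - <<'E'
from h import *
P,R,s=st(); print(C.T@(P-STOP)*1e3)
a=ctrl.get_image("scene")[195:285,250:380]; b=ctrl.get_image("wrist")
a=cv2.resize(a,(693,480)); cv2.imwrite("pics/p3.png",cv2.resize(np.hstack([a,b]),(800,288)))
for l in ["stop_top","lock_mouth"]:
    for d in ctrl.search_frame(l,"scene")[:2]+ctrl.search_frame(l,"wrist")[:2]: print(l,d["score"],w("scene",d["at"]),w("wrist",d["at"]))
E
```

```text
[ 0.4401 -1.9074 -1.0258]
stop_top 0.59 [ 0.5556 -0.0926  0.1025] [ 0.7373 -0.3097 -0.7008]
stop_top 0.66 [-0.0363  0.3404  0.54  ] [ 0.561  -0.0871  0.1046]
lock_mouth 0.47 [ 0.5755 -0.191   0.073 ] [ 0.8204 -0.3174 -0.7639]
lock_mouth 0.6 [-0.0309  0.3381  0.4259] [ 0.5684 -0.1954  0.069 ]
```

View pics/p3.png

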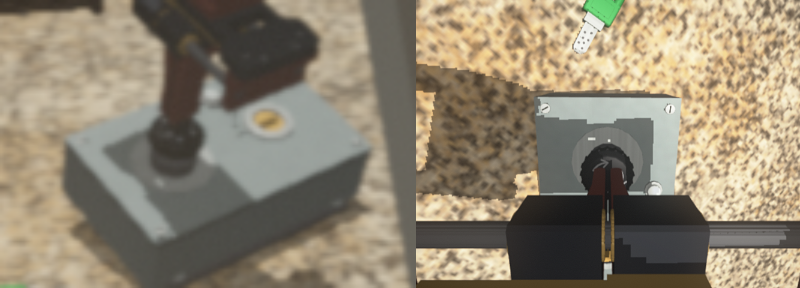

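The fingers stand over the cap in both views and no contact force shows yet. I press on.

Emit:
step_arm:
  steps:
    - [0, 0, 0.001, 0, 0, 0]
    - [0, 0, 0.001, 0, 0, 0]
    - [0, 0, 0, 0, 0, 0]

```text
time: 6.55
tcp_pos: [0.5637, -0.0964, 0.1039]
ee_rot: [[0.025, 0.966, 0.259], [1.0, -0.024, -0.007], [-0.001, 0.259, -0.966]]
force: [-0.4, 0.1, -0.2]
gripper_width: 0.008
grasp_force: 0.0
```

Emit:
step_arm:
  steps:
    - [0, 0, 0.001, 0, 0, 0]
    - [0, 0, 0.001, 0, 0, 0]
    - [0, 0, 0, 0, 0, 0]

```text
time: 6.8
tcp_pos: [0.5643, -0.0965, 0.102]
ee_rot: [[0.025, 0.966, 0.259], [1.0, -0.024, -0.007], [-0.001, 0.259, -0.966]]
force: [0.3, 0.5, -0.3]
gripper_width: 0.005
grasp_force: 0.0
```

Emit:
step_arm:
  steps:
    - [0, 0, 0.001, 0, 0, 0]
    - [0, 0, 0.001, 0, 0, 0]
    - [0, 0, 0, 0, 0, 0]

```text
time: 7.05
tcp_pos: [0.5647, -0.0965, 0.1]
ee_rot: [[0.025, 0.966, 0.259], [1.0, -0.024, -0.007], [-0.001, 0.259, -0.966]]
force: [-0.1, 0.6, -0.1]
gripper_width: 0.004
grasp_force: 0.0
```

```bash
python3 - <<'E'
from h import *
P,R,s=st(); print(C.T@(P-STOP)*1e3,s["ft_torque"],s["tau"])
a=ctrl.get_image("scene"); b=ctrl.get_image("wrist")
# expected pixel of TCP, tip, cap top in scene and wrist
for c in("scene","wrist"): print(c,"tcp",px(c,P),"tip",px(c,P+.008*R[:,2]),"stop",px(c,STOP),"stop-6",px(c,STOP-N*.006))
u=cv2.resize(a[205:275,270:345],(450,420),interpolation=cv2.INTER_CUBIC); v=cv2.resize(b[200:420,230:420],(350,420))
cv2.imwrite("pics/p4.png",np.hstack([u,v]))
E
```

```text
[ 0.346  -1.9108 -7.0833] [-0.0568  0.215  -0.0224] [  0.0016 -45.8645 -19.3196   0.1761  -0.9705   0.0149]
scene tcp [304.3011 237.3445] tip [303.8993 239.8448] stop [304.0759 235.4799] stop-6 [303.7697 237.3765]
wrist tcp [317.9006 293.1482] tip [317.9636 286.5948] stop [317.0097 295.2683] stop-6 [317.0894 290.0258]
```

View pics/p4.png

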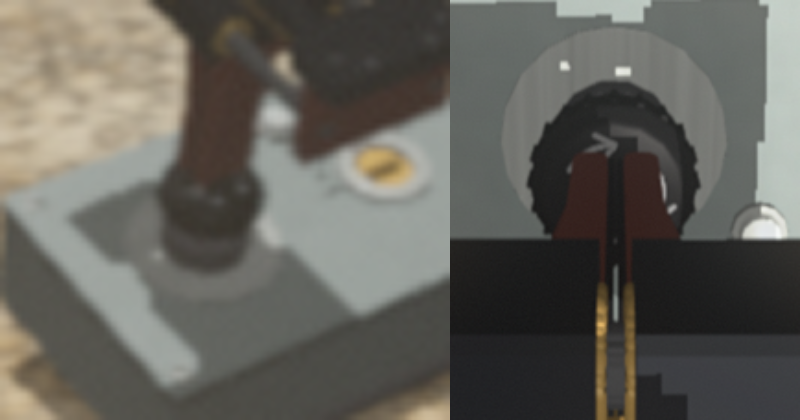

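Emit:
step_arm:
  steps:
    - [0, 0, 0.0007, 0, 0, 0]
    - [0, 0, 0, 0, 0, 0]

```text
time: 7.32
tcp_pos: [0.565, -0.0965, 0.0995]
ee_rot: [[0.025, 0.966, 0.259], [1.0, -0.024, -0.007], [-0.001, 0.259, -0.966]]
force: [-0.5, 0.8, 0.5]
gripper_width: 0.005
grasp_force: 0.0
```

Emit:
step_arm:
  steps:
    - [0, 0, 0.0007, 0, 0, 0]
    - [0, 0, 0, 0, 0, 0]

```text
time: 7.48
tcp_pos: [0.5652, -0.0965, 0.0988]
ee_rot: [[0.025, 0.966, 0.259], [1.0, -0.024, -0.007], [-0.001, 0.259, -0.966]]
force: [-0.4, 0.2, 0.2]
gripper_width: 0.002
grasp_force: 0.0
```

Emit:
step_arm:
  steps:
    - [0, 0, 0.0007, 0, 0, 0]
    - [0, 0, 0, 0, 0, 0]

```text
time: 7.65
tcp_pos: [0.5653, -0.0965, 0.0981]
ee_rot: [[0.025, 0.966, 0.259], [1.0, -0.024, -0.007], [-0.001, 0.259, -0.966]]
force: [-0.7, -0.2, 0.9]
gripper_width: 0.004
grasp_force: 0.0
```

Emit:
step_arm:
  steps:
    - [0, 0, 0.0007, 0, 0, 0]
    - [0, 0, 0, 0, 0, 0]

```text
time: 7.82
tcp_pos: [0.5655, -0.0965, 0.0974]
ee_rot: [[0.025, 0.966, 0.259], [1.0, -0.024, -0.007], [-0.001, 0.259, -0.966]]
force: [-0.3, 0.1, 0.0]
gripper_width: 0.004
grasp_force: 0.0
```

The fingertips seem to sit further back than stated: the wrist picture geometry puts them about 15 mm behind the TCP. I keep on gently until there is contact.

Emit:
step_arm:
  steps:
    - [0, 0, 0.001, 0, 0, 0]
    - [0, 0, 0.001, 0, 0, 0]
    - [0, 0, 0.001, 0, 0, 0]
    - [0, 0, 0, 0, 0, 0]

```text
time: 8.15
tcp_pos: [0.5662, -0.0965, 0.0944]
ee_rot: [[0.025, 0.966, 0.259], [1.0, -0.024, -0.007], [-0.001, 0.259, -0.966]]
force: [0.1, 0.4, -0.0]
gripper_width: 0.005
grasp_force: 0.0
```

Emit:
step_arm:
  steps:
    - [0, 0, 0.001, 0, 0, 0]
    - [0, 0, 0.001, 0, 0, 0]
    - [0, 0, 0, 0, 0, 0]

```text
time: 8.4
tcp_pos: [0.5669, -0.0965, 0.0927]
ee_rot: [[0.025, 0.966, 0.259], [1.0, -0.024, -0.007], [-0.001, 0.259, -0.966]]
force: [-0.4, 0.9, 0.6]
gripper_width: 0.006
grasp_force: 0.3
```

Emit:
step_arm:
  steps:
    - [0, 0, 0.001, 0, 0, 0]
    - [0, 0, 0.001, 0, 0, 0]
    - [0, 0, 0, 0, 0, 0]

```text
time: 8.65
tcp_pos: [0.5674, -0.0966, 0.0908]
ee_rot: [[0.025, 0.966, 0.259], [1.0, -0.024, -0.007], [-0.001, 0.259, -0.966]]
force: [-1.0, 1.0, 3.7]
gripper_width: 0.006
grasp_force: 1.6
```

Contact comes at TCP z about 0.092, so the tips really stand about 15 mm behind the reported TCP. Now I press 6–7 mm more.

Emit:
step_arm:
  steps:
    - [0, 0, 0.001, 0, 0, 0]
    - [0, 0, 0.001, 0, 0, 0]
    - [0, 0, 0.001, 0, 0, 0]
    - [0, 0, 0.001, 0, 0, 0]
    - [0, 0, 0, 0, 0, 0]

```text
time: 9.07
tcp_pos: [0.5685, -0.0966, 0.0872]
ee_rot: [[0.025, 0.966, 0.259], [1.0, -0.024, -0.007], [-0.001, 0.259, -0.966]]
force: [-3.4, 0.9, 8.8]
gripper_width: 0.001
grasp_force: 4.5
```

Emit:
step_arm:
  steps:
    - [0, 0, 0.001, 0, 0, 0]
    - [0, 0, 0.0005, 0, 0, 0]
    - [0, 0, 0, 0, 0, 0]

```text
time: 9.32
tcp_pos: [0.5688, -0.0966, 0.0869]
ee_rot: [[0.025, 0.965, 0.26], [1.0, -0.024, -0.007], [-0.001, 0.26, -0.966]]
force: [-11.2, -0.0, 24.4]
gripper_width: 0.004
grasp_force: 13.0
```

Emit:
step_arm:
  steps:
    - [0, 0, 0.0005, 0, 0, 0]
    - [0, 0, 0.0005, 0, 0, 0]
    - [0, 0, 0, 0, 0, 0]

```text
time: 9.57
tcp_pos: [0.5689, -0.0966, 0.0867]
ee_rot: [[0.025, 0.965, 0.26], [1.0, -0.024, -0.007], [-0.001, 0.26, -0.966]]
force: [-16.2, 1.5, 34.4]
gripper_width: 0.006
grasp_force: 18.7
```

Bottomed at 38 N. I back off, open, and come down round the cap.

Emit:
step_arm:
  steps:
    - [0, 0, -0.004, 0, 0, 0]
    - [0.001, 0, -0.008, 0, 0, 0]
    - [0.001, 0, -0.008, 0, 0, 0]
    - [0, 0, 0, 0, 0, 0]
    - [0, 0, 0, 0, 0, 0]
    - [0, 0, 0, 0, 0, 0]
    - [0, 0, 0, 0, 0, 0]
    - [0, 0, 0, 0, 0, 0]
    - [0, 0, 0, 0, 0, 0]
    - [0, 0, 0, 0, 0, 0]
  jaw: 0.72

```text
time: 10.4
tcp_pos: [0.5638, -0.0944, 0.1035]
ee_rot: [[0.025, 0.966, 0.258], [1.0, -0.024, -0.007], [-0.001, 0.259, -0.966]]
force: [0.4, 0.4, 0.1]
gripper_width: 0.705
grasp_force: 0.0
```

```bash
python3 - <<'E'
from h import *
P,R,s=st(); print(C.T@(P-STOP)*1e3,s["qpos"],s["gripper_width"])
b=ctrl.get_image("wrist"); cv2.imwrite("pics/p5.png",b[100:430,150:500])
E
```

```text
[ 0.3511  0.1004 -3.4397] [-0.2138  0.4075  2.0042  0.1043  0.475  -0.2755] 0.7050723244741076
```

View pics/p5.png

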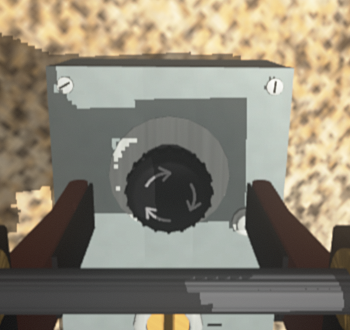

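The fingers straddle the cap evenly, with tips at crop (92,182) and (250,182) and the cap centre at (170,188). I descend and grip.

Emit:
step_arm:
  steps:
    - [0, 0, 0.01, 0, 0, 0]
    - [0, 0, 0.01, 0, 0, 0]
    - [0, 0, 0.008, 0, 0, 0]
    - [0, 0, 0.006, 0, 0, 0]
    - [0, 0, 0, 0, 0, 0]

```text
time: 10.87
tcp_pos: [0.572, -0.0945, 0.069]
ee_rot: [[0.025, 0.966, 0.256], [1.0, -0.024, -0.007], [-0.001, 0.256, -0.967]]
force: [-0.5, -0.4, 0.1]
gripper_width: 0.717
grasp_force: 0.0
```

Emit:
step_arm:
  steps:
    - [0, 0, 0, 0, 0, 0]
    - [0, 0, 0, 0, 0, 0]
    - [0, 0, 0, 0, 0, 0]
    - [0, 0, 0, 0, 0, 0]
    - [0, 0, 0, 0, 0, 0]
    - [0, 0, 0, 0, 0, 0]
  jaw: 0.3
  newtons: 35

```text
time: 11.37
tcp_pos: [0.5722, -0.0947, 0.0712]
ee_rot: [[0.025, 0.966, 0.258], [1.0, -0.024, -0.007], [-0.001, 0.258, -0.966]]
force: [-3.8, -0.4, 3.9]
gripper_width: 0.444
grasp_force: 35.0
```

Emit:
step_arm:
  steps:
    - [0, 0, 0, 0, 0, 0.1]
    - [0, 0, -0.0008, 0, 0, 0.1]
    - [0, 0, -0.0008, 0, 0, 0.1]
    - [0, 0, -0.0008, 0, 0, 0.1]
    - [0, 0, -0.0008, 0, 0, 0.1]
    - [0, 0, -0.0008, 0, 0, 0.1]
    - [0, 0, -0.0008, 0, 0, 0.1]
    - [0, 0, -0.0008, 0, 0, 0.05]
    - [0, 0, -0.0008, 0, 0, 0]
    - [0, 0, 0, 0, 0, 0]

```text
time: 12.2
tcp_pos: [0.5726, -0.0955, 0.0777]
ee_rot: [[0.676, 0.689, 0.262], [0.715, -0.699, -0.009], [0.177, 0.193, -0.965]]
force: [2.8, -3.4, -3.7]
gripper_width: 0.443
grasp_force: 35.0
```

```bash
python3 - <<'E'
from h import *
P,R,s=st(); print(C.T@(P-STOP)*1e3,s["qpos"],s["ft_torque"],s["force"],R.T@np.array(s["ft_torque"]))
print(Ro.from_matrix(Rtool(YAW).T@R).as_rotvec())
for d in ctrl.search_frame("stop_top","wrist")[:1]: pass
b=ctrl.get_image("wrist")
for d in ctrl.search_frame("stop_top","wrist")[:2]: print(d["score"],w("wrist",d["at"]))
E
```

```text
[  2.203   -0.8    -30.6838] [-0.2117  0.4636  1.9982  0.1138  0.4209  0.4656] [-0.8019 -0.2279 -0.0938] [ 2.7672 -3.4415 -3.6541] [-0.7218 -0.411  -0.1176]
[-0.0044 -0.0015  0.7523]
0.72 [ 0.5636 -0.0915  0.1086]
```

Emit:
step_arm:
  steps:
    - [0, 0, 0, 0, 0, 0.06]
    - [0, 0, 0, 0, 0, 0.06]
    - [0, 0, 0, 0, 0, 0]
    - [0, 0, 0, 0, 0, 0]

```text
time: 12.68
tcp_pos: [0.5729, -0.0958, 0.0778]
ee_rot: [[0.752, 0.605, 0.262], [0.629, -0.778, -0.01], [0.198, 0.172, -0.965]]
force: [4.3, -5.8, -4.5]
gripper_width: 0.442
grasp_force: 35.0
```

```bash
python3 - <<'E'
from h import *
P,R,s=st(); print(C.T@(P-STOP)*1e3,s["force"],R.T@np.array(s["ft_torque"]))
print(Ro.from_matrix(Rtool(YAW).T@R).as_rotvec())
E
```

```text
[  2.4391  -1.0245 -30.6746] [ 4.2839 -5.8138 -4.5033] [-1.0681 -0.4729 -1.0402]
[-0.0051 -0.0018  0.8691]
```

The torque jumped to 1.04 N m, so the head is at its stop and up. I release and retract.

Emit:
step_arm:
  steps:
    - [0, 0, 0, 0, 0, 0]
    - [0, 0, 0, 0, 0, 0]
    - [0, 0, 0, 0, 0, 0]
    - [0, 0, 0, 0, 0, 0]
    - [0, 0, -0.01, 0, 0, 0]
    - [0, 0, -0.025, 0, 0, 0]
    - [0, 0, -0.035, 0, 0, 0]
    - [0, 0, -0.035, 0, 0, 0]
    - [0, 0, 0, 0, 0, 0]
  jaw: 0.8

```text
time: 13.43
tcp_pos: [0.5458, -0.0944, 0.1851]
ee_rot: [[0.753, 0.602, 0.267], [0.627, -0.779, -0.009], [0.203, 0.174, -0.964]]
force: [0.2, 0.1, 0.1]
gripper_width: 0.797
grasp_force: 0.0
```

```bash
python3 - <<'E'
from h import *
P,R,s=st(); print(P,s["qpos"],s["time"])
y=Ro.from_euler('z',-.19).apply([1,0,0]);z=np.array([0,0,-1.]);R1=np.c_[np.cross(y,z),y,z]
rows(np.array([.43,.06,.18]),R1)
E
```

```text
[ 0.5458 -0.0944  0.1851] [-0.2219  0.2439  1.9964  0.0835  0.6368  0.6125] 13.4333
n 7 end err mm [-0.0088 -0.0344  0.0176]
[[0.0012,-0.0273,-0.0039,0.0345,-0.0192,-0.1001],[0.0039,-0.0271,-0.0031,0.0345,-0.0191,-0.1001],[0.0066,-0.0267,-0.0022,0.0345,-0.0192,-0.1],[0.0091,-0.026,-0.0014,0.0345,-0.0192,-0.1001],[0.0117,-0.025,-0.0008,0.0345,-0.0192,-0.1001],[0.0141,-0.0237,-0.0001,0.0345,-0.0191,-0.1],[0.0164,-0.0222,0.0003,0.0345,-0.0192,-0.1001]]
```

Emit:
step_arm:
  steps:
    - [0.001, -0.0275, -0.004, 0.0345, -0.019, -0.1]
    - [0.004, -0.027, -0.003, 0.0345, -0.019, -0.1]
    - [0.0065, -0.0265, -0.002, 0.0345, -0.019, -0.1]
    - [0.009, -0.026, -0.0015, 0.0345, -0.019, -0.1]
    - [0.0115, -0.025, -0.001, 0.0345, -0.019, -0.1]
    - [0.014, -0.0235, 0, 0.0345, -0.019, -0.1]
    - [0.0165, -0.022, 0, 0.0345, -0.019, -0.1]
    - [0, 0, 0, 0, 0, 0]
    - [0, 0, 0, 0, 0, 0]

```text
time: 14.18
tcp_pos: [0.4279, 0.0609, 0.1751]
ee_rot: [[0.187, 0.982, -0.008], [0.982, -0.187, 0.003], [0.002, -0.008, -1.0]]
force: [0.3, -0.1, 0.3]
gripper_width: 0.8
grasp_force: 0.0
```

```bash
python3 - <<'E'
from h import *
P,R,s=st(); print(P,R,s["time"])
c="wrist"; im=ctrl.get_image(c); cv2.imwrite("pics/w6.png",im)
for l in ["key","key_head","round_key","key_rest"]:
    for d in ctrl.search_frame(l,c)[:2]:
        W=w(c,d["at"]); print(c,l,round(d["score"],2),W,px(c,W))
for d in ctrl.silhouettes("key_rest",c)[:1]:
    ys,xs=np.nonzero(d["mask"]); print(xs.min(),xs.max(),ys.min(),ys.max(),cv2.boxPoints(cv2.minAreaRect(np.c_[xs,ys].astype(np.float32))))
E
```

```text
[0.4279 0.0609 0.1751] [[ 0.1874  0.9822 -0.0077]
 [ 0.9823 -0.1874  0.003 ]
 [ 0.0015 -0.0081 -1.    ]] 14.1833
wrist key 0.97 [0.3314 0.1726 0.0056] [169.5894  98.4965]
wrist key 0.63 [0.4286 0.0773 0.0855] [315.067  214.8608]
wrist key_head 0.9 [0.583  0.0314 0.0104] [514.3746 215.2178]
wrist key_head 0.66 [0.3282 0.1762 0.0131] [160.562   93.5023]
wrist key_rest 0.85 [0.4449 0.1162 0.0377] [327.9802 144.3839]
wrist key_rest 0.37 [0.6014 0.1775 0.0371] [543.2175   4.8605]
287 369 52 242 [[281.7439 236.3049]
 [302.3781  50.5976]
 [370.5366  58.1707]
 [349.9025 243.8781]]
```

View pics/w6.png

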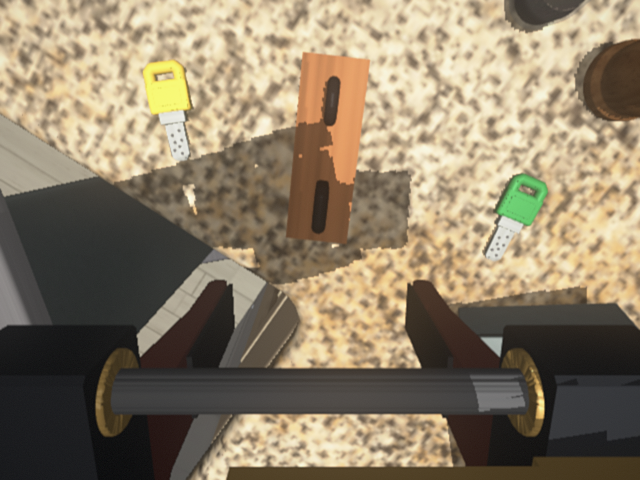

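The rest's top corners are at (303,53), (369,60), (348,243) and (287,236). The square head is edge-on at (320,207) and the ring head at (332,100). The green and yellow look-alikes lie flat.

```bash
python3 - <<'E'
from h import *
from scipy.optimize import least_squares
i=ctrl.camera_info("wrist"); im=cv2.imread("pics/w6.png"); g=im.max(2)
F=[((-.023,.065),(303,53)),((.023,.065),(369,60)),((.023,-.065),(348,243)),((-.023,-.065),(287,236))]
def f(v):
    Z=Ro.from_euler('z',v[2]).as_matrix(); return np.concatenate([px(None,np.r_[v[:2],.04]+Z@np.r_[q,0],i)-uv for q,uv in F])
s=least_squares(f,[.44,.11,-.1]); v=s.x; print(v,s.fun.round(1))
Z=Ro.from_euler('z',v[2]).as_matrix(); c=np.r_[v[:2],0]
for sg in(-1,1):
    k=c+Z@[0,sg*.034,0]; print("key",k,"top px",px(None,k+[0,0,.0855],i),"ends",[px(None,k+Z@[0,e,0]+[0,0,.0855],i) for e in(-.016,.016)])
m=np.zeros_like(g); m[170:242,300:342]=(g<45)[170:242,300:342]; ys,xs=np.nonzero(m); r=cv2.minAreaRect(np.c_[xs,ys].astype(np.float32)); print(r,cv2.boxPoints(r),np.median(xs),np.median(ys))
E
```

```text
[ 0.4425  0.1105 -0.2918] [-0.6 -0.9  1.  -0.7 -0.4  0.5  0.   1.5]
key [0.4327 0.0779 0.    ] top px [321.2118 211.917 ] ends [array([318.7149, 236.2586]), array([323.786 , 186.8229])]
key [0.4522 0.1431 0.    ] top px [332.7306  99.6272] ends [array([329.8793, 127.4232]), array([335.6763,  70.9116])]
((319.1842956542969, 212.93345642089844), (11.567283630371094, 36.86341094970703), 6.709837436676025) [[311.2867 230.5632]
 [315.5939 193.9522]
 [327.0819 195.3038]
 [322.7747 231.9147]] 315.0 217.5
```

```bash
cat >> h.py <<'E'
KEY=np.array([.4327,.0785,0]); KYAW=-.292
def Rdown(yaw):
    y=np.array([np.cos(yaw),np.sin(yaw),0]);z=np.array([0,0,-1.]);return np.c_[np.cross(y,z),y,z]
E
python3 - <<'E'
from h import *
P,R=rows(KEY+[0,0,.11],Rdown(KYAW))
rows(KEY+[0,0,.0355],Rdown(KYAW),P0=P,R0=R)
E
```

```text
n 2 end err mm [-0.0465 -0.0363  0.0118]
[[0.0098,0.0005,0.0325,-0.0041,-0.0006,0.05],[0.0098,-0.0001,0.0326,-0.0041,-0.0005,0.05]]
n 2 end err mm [-0.0463 -0.0377  0.0118]
[[-0,-0,0.0372,-0,-0,-0],[-0,-0,0.0373,-0,-0,-0]]
```

Emit:
step_arm:
  steps:
    - [0.0098, 0.0005, 0.0325, -0.004, 0, 0.05]
    - [0.0098, 0, 0.0325, -0.004, 0, 0.05]
    - [0, 0, 0, 0, 0, 0]
    - [0, 0, 0, 0, 0, 0]
    - [0, 0, 0, 0, 0, 0]
  jaw: 0.5

```text
time: 14.9
tcp_pos: [0.4329, 0.0789, 0.1109]
ee_rot: [[0.285, 0.958, -0.0], [0.958, -0.285, 0.001], [0.001, -0.0, -1.0]]
force: [0.1, -0.8, 0.2]
gripper_width: 0.505
grasp_force: 0.0
```

```bash
python3 - <<'E'
from h import *
P,R,s=st(); print((P-KEY)*1e3,Ro.from_matrix(R.T@Rdown(KYAW)).as_rotvec(),s["qpos"])
rows(KEY+[0,0,.0355],Rdown(KYAW))
im=ctrl.get_image("wrist"); cv2.imwrite("pics/w7.png",im[180:400,180:460])
E
```

```text
[  0.2278   0.3508 110.932 ] [-0.0005 -0.001   0.0029] [0.1523 0.3148 2.097  0.0017 0.7298 0.4402]
n 2 end err mm [ 0.0223  0.0363 -0.0317]
[[-0.0002,-0,0.0377,-0.0002,-0.0005,0.0014],[-0.0003,-0.0001,0.0377,-0.0003,-0.0005,0.0015]]
```

View pics/w7.png

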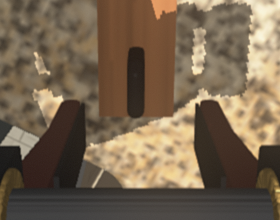

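The key head at crop (136,82) lies between the fingers at crop columns 83 and 197. I descend and grip.

Emit:
step_arm:
  steps:
    - [0, -0.0005, 0.03, 0, 0, 0.0015]
    - [0, -0.0005, 0.025, 0, 0, 0.0015]
    - [0, 0, 0.0135, 0, 0, 0]
    - [0, 0, 0.007, 0, 0, 0]
    - [0, 0, 0, 0, 0, 0]
    - [0, 0, 0, 0, 0, 0]

```text
time: 15.45
tcp_pos: [0.4325, 0.0796, 0.0356]
ee_rot: [[0.289, 0.957, 0.001], [0.957, -0.289, 0.001], [0.002, 0.001, -1.0]]
force: [0.1, 0.5, -0.2]
gripper_width: 0.498
grasp_force: 0.0
```

Emit:
step_arm:
  steps:
    - [0, 0, 0, 0, 0, 0]
    - [0, 0, 0, 0, 0, 0]
    - [0, 0, 0, 0, 0, 0]
    - [0, 0, 0, 0, 0, 0]
    - [0, 0, 0, 0, 0, 0]
    - [0, 0, 0, 0, 0, 0]
    - [0, 0, 0, 0, 0, 0]
  jaw: 0
  newtons: 50

```text
time: 16.03
tcp_pos: [0.4316, 0.0797, 0.0348]
ee_rot: [[0.289, 0.957, -0.0], [0.957, -0.289, 0.001], [0.001, -0.0, -1.0]]
force: [-0.3, 0.1, 3.0]
gripper_width: 0.098
grasp_force: 50.0
```

Gripped at 8.6 mm. I lift straight out, then go round by the robot side.

Emit:
step_arm:
  steps:
    - [0, 0, -0.006, 0, 0, 0]
    - [0, 0, -0.014, 0, 0, 0]
    - [0, 0, -0.02, 0, 0, 0]
    - [0, 0, -0.02, 0, 0, 0]
    - [0, 0, -0.01, 0, 0, 0]
    - [0, 0, 0, 0, 0, 0]

```text
time: 16.53
tcp_pos: [0.433, 0.0798, 0.1067]
ee_rot: [[0.289, 0.957, 0.004], [0.957, -0.289, 0.002], [0.003, 0.003, -1.0]]
force: [-0.4, 0.7, 0.2]
gripper_width: 0.094
grasp_force: 50.0
```

```bash
python3 - <<'E'
from h import *
P,R,s=st(); print(P,s["gripper_width"],s["grasp_force"],s["qpos"])
P1=np.array([.43,-.09,.19]); 
P2,R2=rows(P1,Rtool(YAW))
rows(LOCK+N*(.0238+.02),Rtool(YAW),P0=P2,R0=R2)
E
```

```text
[0.433  0.0798 0.1067] 0.09414466967781793 49.999709248077124 [0.1543 0.3216 2.1015 0.0018 0.7146 0.4461]
n 5 end err mm [ 0.0202 -0.0274  0.0166]
[[-0.0326,0.0093,-0.0167,-0.0514,0.0066,-0.0539],[-0.033,0.0084,-0.0165,-0.0513,0.0067,-0.0538],[-0.0333,0.0074,-0.0163,-0.0514,0.0066,-0.0539],[-0.0336,0.0065,-0.0161,-0.0513,0.0066,-0.0539],[-0.0338,0.0054,-0.0161,-0.0514,0.0066,-0.0539]]
n 5 end err mm [ 0.0281 -0.0468 -0.0107]
[[-0.0183,0.0213,0.0214,-0,0,0],[-0.0183,0.0214,0.0214,-0,0,0],[-0.0183,0.0213,0.0214,-0,0,0],[-0.0183,0.0213,0.0213,-0,0,0],[-0.0183,0.0213,0.0214,-0,0,0]]
```

Emit:
step_arm:
  steps:
    - [-0.0325, 0.0093, -0.0167, -0.0514, 0.0066, -0.054]
    - [-0.033, 0.0084, -0.0165, -0.0514, 0.0066, -0.054]
    - [-0.0333, 0.0074, -0.0163, -0.0514, 0.0066, -0.054]
    - [-0.0336, 0.0065, -0.016, -0.0514, 0.0066, -0.054]
    - [-0.0338, 0.0054, -0.016, -0.0514, 0.0066, -0.054]
    - [-0.0183, 0.0213, 0.0214, 0, 0, 0]
    - [-0.0183, 0.0213, 0.0214, 0, 0, 0]
    - [-0.0183, 0.0213, 0.0214, 0, 0, 0]
    - [-0.0183, 0.0213, 0.0214, 0, 0, 0]
    - [-0.0183, 0.0213, 0.0214, 0, 0, 0]
    - [0, 0, 0, 0, 0, 0]
    - [0, 0, 0, 0, 0, 0]

```text
time: 17.53
tcp_pos: [0.5557, -0.181, 0.1059]
ee_rot: [[0.03, 0.969, 0.245], [1.0, -0.03, -0.005], [0.002, 0.245, -0.97]]
force: [-0.4, 0.1, 0.1]
gripper_width: 0.1
grasp_force: 50.0
```

```bash
python3 - <<'E'
from h import *
P,R,s=st(); print(C.T@(P-LOCK)*1e3,Ro.from_matrix(R.T@Rtool(YAW)).as_rotvec(),s["qpos"],s["force"])
im=ctrl.get_image("wrist"); cv2.imwrite("pics/w8.png",cv2.resize(im[200:400,210:430],(660,600)))
print("lock px",px("wrist",LOCK),"stop",px("wrist",STOP),"keytip",px("wrist",P+R@[0,0,.0238]))
rows(LOCK+N*(.0238+.02),Rtool(YAW))
E
```

```text
[-5.0308  3.399  36.4763] [-0.0143 -0.0002 -0.0078] [-0.3833  0.4246  1.9595  0.1717  0.5318 -0.4913] [-0.4341  0.1298  0.119 ]
lock px [329.9472 273.7765] stop [330.5579  88.0215] keytip [319.4041 275.8277]
n 1 end err mm [ 0.0478 -0.0404 -0.0039]
[[-0.004,0.0054,-0.0065,-0.014,-0.0003,-0.0072]]
```

View pics/w8.png

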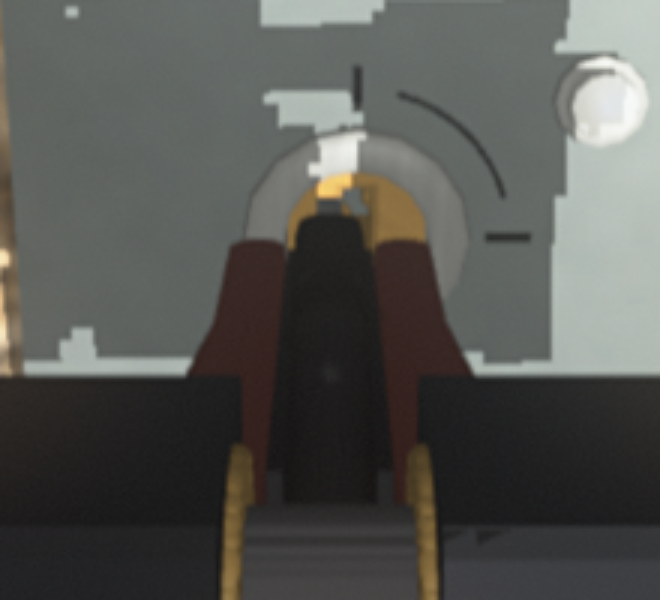

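In the picture the slot (crop column 365) lies about 10 px right of the key, matching the computed 5 mm offset. The bezel centre, at image column 329, agrees with the model's 329.9. I correct the pose now.

Emit:
step_arm:
  steps:
    - [-0.002, 0.0027, -0.003, -0.007, 0, -0.004]
    - [-0.002, 0.0027, -0.0015, -0.007, 0, -0.004]
    - [0, 0, 0, 0, 0, 0]
    - [0, 0, 0, 0, 0, 0]
    - [0, 0, 0, 0, 0, 0]

```text
time: 18.0
tcp_pos: [0.5602, -0.1846, 0.1147]
ee_rot: [[0.021, 0.965, 0.263], [1.0, -0.02, -0.007], [-0.001, 0.263, -0.965]]
force: [0.7, -0.7, 0.4]
gripper_width: 0.099
grasp_force: 50.0
```

```bash
cat > chk.py <<'E'
from h import *
P,R,s=st(); print("cover mm",C.T@(P-LOCK)*1e3,"tip depth",(C.T@(P+R@[0,0,.0238]-LOCK))*1e3,"rot err",Ro.from_matrix(R.T@Rtool(YAW)).as_rotvec(),"F cov",C.T@np.array(s["force"]),"T tool",R.T@np.array(s["ft_torque"]),s["gripper_width"],s["grasp_force"],s["time"],s["qpos"][5])
E
python3 chk.py
```

```text
cover mm [ 1.6541 -0.1151 43.7492] tip depth [ 1.75   -0.1408 19.9494] rot err [0.004  0.0011 0.0017] F cov [ 0.8044 -0.7008  0.2462] T tool [ 0.151  -0.0464  0.006 ] 0.09918962886274509 49.999933030921966 18.0 -0.5173160033006763
```

Emit:
step_arm:
  steps:
    - [0, -0.0016, 0.004, 0.004, 0, 0.002]
    - [0, 0, 0.006, 0, 0, 0]
    - [0, 0, 0.004, 0, 0, 0]
    - [0, 0, 0, 0, 0, 0]
    - [0, 0, 0, 0, 0, 0]

```text
time: 18.42
tcp_pos: [0.562, -0.1846, 0.0993]
ee_rot: [[0.023, 0.966, 0.257], [1.0, -0.022, -0.006], [-0.0, 0.257, -0.966]]
force: [-0.5, -0.0, -0.8]
gripper_width: 0.097
grasp_force: 50.0
```

```bash
python3 chk.py
```

```text
cover mm [-0.5275 -0.1377 28.377 ] tip depth [-0.5761 -0.1458  4.577 ] rot err [-0.002   0.0003 -0.0006] F cov [-0.7276 -0.0454 -0.6111] T tool [ 0.17   -0.0356 -0.0535] 0.09743829149683128 49.99984662048519 18.4167 -0.5186832526040763
```

Aligned within 0.6 mm, with the key tip 4.6 mm above the mouth. I insert in small steps.

Emit:
step_arm:
  steps:
    - [0, 0.0005, 0.003, 0, 0, 0]
    - [0, 0, 0.002, 0, 0, 0]
    - [0, 0, 0.002, 0, 0, 0]
    - [0, 0, 0, 0, 0, 0]

```text
time: 18.75
tcp_pos: [0.5642, -0.1847, 0.0928]
ee_rot: [[0.023, 0.966, 0.257], [1.0, -0.022, -0.006], [-0.0, 0.257, -0.966]]
force: [-0.5, -0.2, -1.6]
gripper_width: 0.102
grasp_force: 50.0
```

Emit:
step_arm:
  steps:
    - [0, 0, 0.002, 0, 0, 0]
    - [0, 0, 0.002, 0, 0, 0]
    - [0, 0, 0, 0, 0, 0]

```text
time: 19.0
tcp_pos: [0.5652, -0.1852, 0.089]
ee_rot: [[0.023, 0.966, 0.257], [1.0, -0.022, -0.007], [-0.001, 0.257, -0.966]]
force: [-2.2, -4.1, -3.8]
gripper_width: 0.095
grasp_force: 50.0
```

```bash
python3 chk.py
```

```text
cover mm [-0.1007 -0.6597 17.6049] tip depth [-0.1382 -0.6872 -6.195 ] rot err [-0.0016  0.0012 -0.0004] F cov [-2.9792 -4.1379 -3.1223] T tool [ 0.6412 -0.8882  0.0334] 0.09511414490241824 49.99914071056992 19.0 -0.5232279394684497
```

Emit:
step_arm:
  steps:
    - [-0.0012, -0.0006, 0, 0, 0, 0]
    - [0, 0, 0.002, 0, 0, 0]
    - [0, 0, 0.002, 0, 0, 0]
    - [0, 0, 0, 0, 0, 0]

```text
time: 19.33
tcp_pos: [0.5661, -0.186, 0.0852]
ee_rot: [[0.023, 0.966, 0.258], [1.0, -0.022, -0.006], [-0.0, 0.258, -0.966]]
force: [0.3, 0.7, -1.2]
gripper_width: 0.102
grasp_force: 50.0
```

```bash
python3 chk.py
```

```text
cover mm [-0.2381 -1.3567 13.6882] tip depth [ -0.2622  -1.3706 -10.1118] rot err [-0.001   0.0006 -0.0007] F cov [-0.0272  0.7156 -1.2572] T tool [ 0.4439 -0.0144 -0.0239] 0.10229492621049276 49.99971029581502 19.3333 -0.5290344050160997
```

Free of side load at 10 mm depth. Next I push through the first pin with a wiggle.

Emit:
step_arm:
  steps:
    - [0, 0, 0.0015, 0, 0, 0]
    - [0, 0, 0.0015, 0, 0, 0.04]
    - [0, 0, 0.0005, 0, 0, -0.08]
    - [0, 0, 0.0005, 0, 0, 0.08]
    - [0, 0, 0.0005, 0, 0, -0.04]
    - [0, 0, 0, 0, 0, 0]

```text
time: 19.83
tcp_pos: [0.5666, -0.1858, 0.0808]
ee_rot: [[0.022, 0.966, 0.257], [1.0, -0.021, -0.006], [-0.001, 0.257, -0.966]]
force: [-2.8, 0.6, -1.3]
gripper_width: 0.099
grasp_force: 50.0
```

```bash
python3 chk.py
```

```text
cover mm [-0.8558 -1.2186  9.3046] tip depth [ -0.907   -1.2248 -14.4953] rot err [-0.0022  0.0003  0.001 ] F cov [-3.0249  0.5851 -0.5726] T tool [ 0.7789 -0.0135 -0.0643] 0.09895329202794033 50.00020989216864 19.8333 -0.5327095157570706
```

Emit:
step_arm:
  steps:
    - [0, -0.0003, 0.002, 0, 0, 0]
    - [0, 0, 0.002, 0, 0, 0]
    - [0, 0, 0.001, 0, 0, 0.04]
    - [0, 0, 0.0005, 0, 0, -0.08]
    - [0, 0, 0.0005, 0, 0, 0.08]
    - [0, 0, 0.0005, 0, 0, -0.08]
    - [0, 0, 0.0005, 0, 0, 0.04]
    - [0, 0, 0, 0, 0, 0]

```text
time: 20.5
tcp_pos: [0.5683, -0.186, 0.0739]
ee_rot: [[0.025, 0.966, 0.257], [1.0, -0.024, -0.006], [0.0, 0.257, -0.966]]
force: [-3.2, -0.4, -1.1]
gripper_width: 0.098
grasp_force: 50.0
```

```bash
python3 chk.py
```

```text
cover mm [-1.0125 -1.3619  2.2313] tip depth [ -1.0552  -1.3731 -21.5687] rot err [-0.0018  0.0005 -0.0022] F cov [-3.3844 -0.4919 -0.2266] T tool [ 0.9602 -0.2325 -0.0332] 0.09841487921293599 50.00089859822765 20.5 -0.5338436808518234
```

Emit:
step_arm:
  steps:
    - [0, -0.0003, 0.002, 0, 0, 0]
    - [0, 0, 0.002, 0, 0, 0.03]
    - [0, 0, 0.001, 0, 0, -0.03]
    - [0, 0, 0, 0, 0, 0]

```text
time: 20.83
tcp_pos: [0.5698, -0.1862, 0.0692]
ee_rot: [[0.022, 0.966, 0.258], [1.0, -0.021, -0.007], [-0.001, 0.258, -0.966]]
force: [-1.4, -0.8, -3.2]
gripper_width: 0.099
grasp_force: 50.0
```

Emit:
step_arm:
  steps:
    - [0, 0, 0.001, 0, 0, 0]
    - [0, 0, 0.001, 0, 0, 0]
    - [0, 0, 0, 0, 0, 0]

```text
time: 21.08
tcp_pos: [0.5703, -0.1862, 0.0673]
ee_rot: [[0.024, 0.966, 0.258], [1.0, -0.023, -0.007], [-0.001, 0.258, -0.966]]
force: [-2.8, -0.4, 2.8]
gripper_width: 0.1
grasp_force: 50.0
```

```bash
python3 chk.py
```

```text
cover mm [-0.767  -1.5441 -4.6814] tip depth [ -0.7862  -1.5643 -28.4814] rot err [-0.0008  0.0008 -0.0009] F cov [-1.9315 -0.4513  3.4293] T tool [ 0.6849 -0.0842 -0.0122] 0.10025041153048081 50.0013296934776 21.0833 -0.539715890647336
```

Nearly home. I press to the seat.

Emit:
step_arm:
  steps:
    - [0, 0, 0.001, 0, 0, 0]
    - [0, 0, 0, 0, 0, 0]

```text
time: 21.25
tcp_pos: [0.5705, -0.1862, 0.0668]
ee_rot: [[0.023, 0.966, 0.258], [1.0, -0.022, -0.007], [-0.001, 0.258, -0.966]]
force: [-5.7, 0.3, 6.0]
gripper_width: 0.099
grasp_force: 50.0
```

Emit:
step_arm:
  steps:
    - [0, 0, 0.0007, 0, 0, 0]
    - [0, 0, 0, 0, 0, 0]

```text
time: 21.42
tcp_pos: [0.5706, -0.1863, 0.0667]
ee_rot: [[0.023, 0.966, 0.258], [1.0, -0.022, -0.007], [-0.001, 0.258, -0.966]]
force: [-9.2, 0.4, 13.1]
gripper_width: 0.101
grasp_force: 50.0
```

```bash
python3 chk.py
```

```text
cover mm [-0.6788 -1.5589 -5.2907] tip depth [ -0.6931  -1.5767 -29.0907] rot err [-0.0006  0.0007 -0.0006] F cov [-5.5547  0.1593 15.0084] T tool [ 1.2189  0.0377 -0.0623] 0.10086145018615746 50.00665939645842 21.4167 -0.5408769201124681
```

Seated: 29.1 mm deep at 15 N. I turn in stages and watch the side forces.

Emit:
step_arm:
  steps:
    - [-0.0003, -0.0004, 0, 0, 0, 0.1]
    - [0, 0, 0, 0, 0, 0.1]
    - [0, 0, 0, 0, 0, 0.1]
    - [0, 0, 0, 0, 0, 0.1]
    - [0, 0, 0, 0, 0, 0]

```text
time: 21.83
tcp_pos: [0.5711, -0.1865, 0.0669]
ee_rot: [[0.402, 0.878, 0.26], [0.91, -0.415, -0.007], [0.102, 0.239, -0.966]]
force: [-6.2, 3.0, 12.2]
gripper_width: 0.1
grasp_force: 50.0
```

```bash
python3 chk.py
```

```text
cover mm [-0.1531 -1.7728 -5.243 ] tip depth [ -0.1304  -1.7968 -29.043 ] rot err [ 0.0011  0.0008 -0.4059] F cov [-2.9392  2.8368 13.3908] T tool [ 0.8208  0.1675 -0.1305] 0.10007969049825238 50.00550382537767 21.8333 -0.13699564591875318
```

Emit:
step_arm:
  steps:
    - [0, 0, 0, 0, 0, 0.1]
    - [0, 0, 0, 0, 0, 0.1]
    - [0, 0, 0, 0, 0, 0.1]
    - [0, 0, 0, 0, 0, 0.1]
    - [0, 0, 0, 0, 0, 0]

```text
time: 22.25
tcp_pos: [0.5716, -0.1869, 0.0671]
ee_rot: [[0.712, 0.652, 0.261], [0.677, -0.736, -0.008], [0.187, 0.182, -0.965]]
force: [-4.6, 2.3, 11.0]
gripper_width: 0.103
grasp_force: 50.0
```

```bash
python3 chk.py
```

```text
cover mm [ 0.4017 -2.1423 -5.2092] tip depth [  0.449   -2.1819 -29.0091] rot err [ 0.0025  0.0008 -0.8059] F cov [-1.6401  2.16   11.8382] T tool [ 0.6135 -0.2287 -0.0967] 0.10325648878891641 50.005413140170276 22.25 0.2630414269792729
```

Emit:
step_arm:
  steps:
    - [0, 0, 0, 0, 0, 0.1]
    - [0, 0, 0, 0, 0, 0.1]
    - [0, 0, 0, 0, 0, 0.1]
    - [0, 0, 0, 0, 0, 0.1]
    - [0, 0, 0, 0, 0, 0]

```text
time: 22.67
tcp_pos: [0.5719, -0.1873, 0.0672]
ee_rot: [[0.91, 0.323, 0.261], [0.337, -0.942, -0.008], [0.243, 0.095, -0.965]]
force: [-3.9, -1.1, 9.5]
gripper_width: 0.104
grasp_force: 50.0
```

```bash
python3 chk.py
```

```text
cover mm [ 0.7113 -2.5539 -5.1975] tip depth [  0.7751  -2.6094 -28.9974] rot err [ 0.0038  0.0004 -1.2057] F cov [-1.2881 -1.161  10.1348] T tool [ 0.0544 -0.536  -0.0985] 0.10356453014684164 50.00575739191845 22.6667 0.6630298997742368
```

Emit:
step_arm:
  steps:
    - [0, 0, 0, 0, 0, 0.1]
    - [0, 0, 0, 0, 0, 0.1]
    - [0, 0, 0, 0, 0, 0.1]
    - [0, 0, 0.0002, 0, 0, 0.1]
    - [0, 0, 0, 0, 0, 0.06]
    - [0, 0, 0, 0, 0, 0]

```text
time: 23.17
tcp_pos: [0.5722, -0.1878, 0.0673]
ee_rot: [[0.958, -0.113, 0.262], [-0.114, -0.993, -0.009], [0.261, -0.021, -0.965]]
force: [-4.7, -2.3, 11.4]
gripper_width: 0.098
grasp_force: 50.0
```

```bash
python3 chk.py
```

```text
cover mm [ 1.0876 -3.0601 -5.1798] tip depth [  1.1708  -3.1335 -28.9795] rot err [ 0.0052 -0.0006 -1.6635] F cov [-1.587  -2.4333 12.2116] T tool [-0.6682 -0.5474 -0.0969] 0.09770601296817555 50.010373236145824 23.1667 1.1208870986899349
```

Emit:
step_arm:
  steps:
    - [0, 0.0004, 0, 0, 0, 0.05]
    - [0, 0, 0, 0, 0, 0.03]
    - [0, 0, 0.0003, 0, 0, 0]
    - [0, 0, 0, 0, 0, 0]

```text
time: 23.5
tcp_pos: [0.5721, -0.188, 0.0672]
ee_rot: [[0.947, -0.185, 0.262], [-0.189, -0.982, -0.009], [0.259, -0.041, -0.965]]
force: [-6.2, -0.8, 14.2]
gripper_width: 0.102
grasp_force: 50.0
```

```bash
python3 chk.py
```

```text
cover mm [ 1.0035 -3.241  -5.2329] tip depth [  1.0808  -3.3092 -29.0327] rot err [ 0.0049 -0.0007 -1.7394] F cov [-2.3371 -0.9034 15.3443] T tool [-0.4324 -0.6606 -0.3998] 0.10177192266702828 50.036357129429234 23.5 1.1959934596380895
```

The torque jumped from 0.10 to 0.40 N m, so the lock is at its stop. A quick check of button height and stability, then I hand in.

Emit:
step_arm:
  steps:
    - [0, 0, 0, 0, 0, 0]
    - [0, 0, 0, 0, 0, 0]
    - [0, 0, 0, 0, 0, 0]

```text
time: 23.75
tcp_pos: [0.5721, -0.188, 0.0672]
ee_rot: [[0.947, -0.185, 0.262], [-0.189, -0.982, -0.009], [0.259, -0.041, -0.965]]
force: [-7.0, -1.3, 14.2]
gripper_width: 0.099
grasp_force: 50.0
```

```bash
python3 - <<'E'
from h import *
P,R,s=st(); print(s["force"],R.T@np.array(s["ft_torque"]),s["grasp_force"])
for c in("wrist","scene"):
    ctrl.get_image(c)
    for d in ctrl.search_frame("stop_top",c)[:2]: print(c,d["score"],w(c,d["at"]),"height over cover mm",(C.T@(w(c,d["at"])-O))*1e3)
print(ctrl.finish_job())
E
```

```text
[-7.0435 -1.3305 14.2042] [-0.4543 -0.7231 -0.4054] 50.03606772981584
wrist 0.89 [ 0.5719 -0.1031  0.1107] height over cover mm [10.2306 36.6542 37.3271]
the job is handed in; nothing more can be done
None
```

The job is handed in, with no verdict returned: the gas stop was pressed to its bottom (38 N) and twisted up to its stop, and the square-headed key went fully home (29 mm), turned a quarter turn to the lock's stop, and is still held there at 50 N.

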